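Fit the reground jaws to the quick-change chuck

TASK

The reground jaws (two or three of them) are in the red case: open its lid until it leans back on its stays, and fit every jaw to the chuck, one to a guideway, any guideway. A jaw goes in nose first from the open end at the rim and must be pushed along until you feel it come up against the stop in the middle. Shut the lid again at the end, and leave the other things on the bench where they are.

Things in the scene. Friction and masses are not known exactly. Their poses are not given: they have to be found in the camera images.
- jaw_1_mid (a point): Chuck jaw 1 of three alike (one may be absent), 0.56 kg: grey steel block 72 mm long (x), 38 wide (y), 45 high (z) with two upright bores, on a dark T foot 24 mm high, 72 long; it stands on the foot. Point: centre of the block, 46.5 mm above the foot's underside, 22 mm below the top. x points to the nose, the end that enters the chuck first; z up.
- jaw_1_nose (a point): Middle of the nose end of jaw 1, 36 mm ahead (along x) of its centre. The foot from below: flange 48 mm wide and 10 high, then a neck 20 mm wide up to the block; over the last 13 mm before the nose the flange tapers to 39 mm wide and 5 high, the neck to 14 mm wide.
- jaw_2_mid (a point): Chuck jaw 2 of three alike (one may be absent), 0.56 kg: grey steel block 72 mm long (x), 38 wide (y), 45 high (z) with two upright bores, on a dark T foot 24 mm high, 72 long; it stands on the foot. Point: centre of the block, 46.5 mm above the foot's underside, 22 mm below the top. x points to the nose, the end that enters the chuck first; z up.
- jaw_2_nose (a point): Middle of the nose end of jaw 2, 36 mm ahead (along x) of its centre. The foot from below: flange 48 mm wide and 10 high, then a neck 20 mm wide up to the block; over the last 13 mm before the nose the flange tapers to 39 mm wide and 5 high, the neck to 14 mm wide.
- jaw_3_mid (a point): Chuck jaw 3 of three alike (one may be absent), 0.56 kg: grey steel block 72 mm long (x), 38 wide (y), 45 high (z) with two upright bores, on a dark T foot 24 mm high, 72 long; it stands on the foot. Point: centre of the block, 46.5 mm above the foot's underside, 22 mm below the top. x points to the nose, the end that enters the chuck first; z up.
- jaw_3_nose (a point): Middle of the nose end of jaw 3, 36 mm ahead (along x) of its centre. The foot from below: flange 48 mm wide and 10 high, then a neck 20 mm wide up to the block; over the last 13 mm before the nose the flange tapers to 39 mm wide and 5 high, the neck to 14 mm wide.
- seat_1 (a point): Where the centre of a jaw's block lies when the jaw is fully home in guideway 1 of the chuck, resting on its floor, nose on the stop hub. x points inwards along the guideway (chuck's axis 62 mm ahead), z up. Open end of the guideway: at the rim, 33 mm behind (-x). A jaw with its nose just outside the rim has its centre 69 mm or more behind this point.
- seat_2 (a point): Where the centre of a jaw's block lies when the jaw is fully home in guideway 2 of the chuck, resting on its floor, nose on the stop hub. x points inwards along the guideway (chuck's axis 62 mm ahead), z up. Open end of the guideway: at the rim, 33 mm behind (-x). A jaw with its nose just outside the rim has its centre 69 mm or more behind this point.
- seat_3 (a point): Where the centre of a jaw's block lies when the jaw is fully home in guideway 3 of the chuck, resting on its floor, nose on the stop hub. x points inwards along the guideway (chuck's axis 62 mm ahead), z up. Open end of the guideway: at the rim, 33 mm behind (-x). A jaw with its nose just outside the rim has its centre 69 mm or more behind this point.
- chuck_centre (a point): Centre of the chuck face: steel disc 190 mm across, fixed face up on a 205 mm square board, face 142 mm above the bench. Three level T guideways at 120 degrees, a flush dark stop hub 52 mm across in the middle. Guideway floor 22 mm below the face; flange space 51 mm wide, 12 high; above it lips 10 mm thick leave a slot 25 mm wide.
- red_case_lid (a joint): Lid of the red steel case (399x254x91 mm), rad: 0 shut, grows as it opens, 1.75 when it leans back on its stays past upright. It is unlatched, weighs about 1 kg, turns freely and falls shut if let go before upright (1.57); let go past 1.65 it falls back on its stays by itself.
- lid_handle_bar (a point): Middle of the bar of the black bow handle on the lid, near its free edge: a round bar 10 mm thick, about 90 mm long, along this point's x, its middle 50 mm off the lid and 8 mm in from the free edge; it turns with the lid. Lid shut: 140 mm above the bench.
- lid_hinge (a point): Point on the lid's hinge line beside the handle's middle. x along the hinge line, y level, outwards from the case on the hinge side (robot's right), z up. With the lid shut the handle's bar is 234 mm away along -y and 61 mm up; as the lid opens it swings up and over to +y about x.
- case_floor (a point): Centre of the case's inner floor, 2 mm above the bench; y to the hinge side, z up. Outer walls 75 mm high at x = +-196, y = +-117 mm; partitions 50 mm high at x = -65 and +70 and one 45 mm high between them at y = 2 mm. The jaws stand on the floor between x = -195 and +70, lengths roughly along y. The open lid stands along y = +124 and leans outwards.
- oil_bottle: small white oiler bottle with a red nozzle, 40x40x105 mm, standing near the front edge of the bench; a bystander, origin at its underside
- grease_tin: flat round blue and yellow tin, 67 mm across, 32 mm high, left of the chuck; a bystander, origin at its underside

How it is judged:
By the outcome, as a careful person would: the job done as asked, in the order asked, and still so for the second after the job is handed in, with the robot touching nothing.
Of jaw_1, jaw_2, jaw_3 only 2 to 3 are there at a start; the rules pass over those that are not, and their reading is None.
At some moment in a run one of jaw_1, jaw_2 may be knocked a few centimetres aside while the robot is not near it.
It also fails if it takes over 208 s, if anything falls off the work surface, if the arm or the gripper's body presses on something with over 40 N, if the wrist force passes 120 N, or if a joint passes its speed limit or range.

ROBOT

A 6-joint arm with a two-finger parallel gripper is mounted at the origin on a cart in front of the work surface, level with it; the furniture and walls round the work are solid. World frame = base frame: x ahead of the robot, y to its left, z up, the work surface at z = 0. Lengths are in m, angles in rad, forces in N, time in s.
With the tool pointing down it reaches from about 0.325 to 0.85 m from the base axis. Payload 15.5 kg.
Tool frame: the origin (TCP) lies midway between the tips of the shut fingers; the grasp point (between the pads) lies 19 mm behind it; z points along the fingers, y is the line along which they close (so a half turn about z gives the same grasp; the last joint's range is limited). The gripper opens to 91 mm and grips with 3 to 60 N. Pads are 32 mm wide; open, the fingers measure 118 mm over their backs; the gripper's body (76 mm by 178 mm) begins 60 mm behind the grasp point.
Start: joints at [-1.341, 0.494, 1.345, -0, 1.302, -0.096], TCP at [0.2, -0.592, 0.214] pointing down, gripper open.
Joint ranges: [-2.91, 2.91], [-0.82, 2.16], [0.22, 2.67], [-1.22, 4.37], [0.12, 2.79], [-3.08, 3.08]. Speed limits (rad/s): [1.89, 1.89, 2.57, 3.01, 3.01, 3.01].

INTERFACE

Orientations are given as a rotation vector (axis times angle).
In Python, from cell import ctrl gives the robot as it stands.
- The arm moves only by the tool carry_out, never from a script. Its argument "deltas" is a list of rows, each a list of 3 entries, a list of its own where there are three numbers: the shift along the tool's x, y, z in units of 25 mm (1.0 is 25 mm), then the turn about the tool's z in units of 5 degrees (1.0 is 5 degrees), then the closure, from -1 (fully open) to 1 (shut). A call has 1 to 12 rows; each row shifts and turns the commanded pose from where the row before left it, along the tool's axes as they then stand; what a row does not reach is not made up. A row lasts 1/12 s, in which the tool goes at most 41.7 mm and 7.16 degrees, less where a joint would pass 70% of its speed; a pose out of reach is approached as far as the arm can. A call is refused whole if a number of a shift passes 1 or a number of a turn 1, either way. A call with a gripper value outside its range is refused whole. The fingers move at their own pace and stop on an object; "squeeze" is the grip in N (left out, the last holds). Time passes only in rows, so rows that do not move let the fingers close. It gives the time, the measured TCP pose, the force and the opening at its end, in the units of the state.
- ctrl.sense(): the state, without advancing time (a new reading comes with each control period).
- ctrl.grab_frame(name): name is "scene" or "top" or "wrist"; returns the picture (384x512x3 uint8, blue, green, red); there is no depth.
- ctrl.camera_params(name): a dict with "vertical_fov" (degrees; the focal length in pixels is half the picture's height over the tangent of half this angle, whatever the lens; pixels are square), "cx", "cy" (the principal point, pixels), "k1" (the pictures are not rectified: a ray, as slopes to the right and down, at radius r is drawn at 1 + k1 r^2 times it, then the intrinsics apply), "R" (3x3) and "t" (3): a world point X has camera coordinates R X + t; the wrist camera has in their place "mount" (4x4, takes a point from camera to tool coordinates, whose origin is the TCP and whose axes are the flange's). Camera axes: x right, y down, z forward; pixel columns grow to the right and rows downward; lengths in m; the calibration is good to about 2 mm. A picture is of the moment at which its call begins: read the wrist's pose just before it. camera_params takes no time and is no camera call.
- ctrl.close_job(): hands the job in, once; it reports no verdict.
The state is a dict: "time_s": time; "joints": joint angles; "joint_vel": joint speeds; "effort": joint torques, N m; "tool_pos": TCP position; "orientation": TCP orientation; "force": force on the tool from outside, world axes, zero at the start; "ft_torque": the same for the moment, N m; "gripper_width": finger opening in m.
Only numpy, scipy, OpenCV 4.12 (cv2) and the standard library are available. Lean on these libraries where they do the work, as an engineer would, in place of code of your own. Each camera call takes 0.05 s, during which the arm holds its last target. There are 200 camera calls.

## Working session

There is one attempt and no reset: what is moved stays moved. The work goes in short steps, Python scripts to look and compute and a tool call to move; the robot and the scene stay as the last step left them, time stands still between calls to the robot, and variables do not carry over. Pictures are saved under pics/ and viewed, on a budget of 14 in all, crops included, one or two more only if the job needs it, and the job is handed in when it is done.

Besides the shell and the picture viewer there is one more tool, called after "Emit:" as name([rows], argument=value, ...), one row to a line, values as JSON. carry_out: Moves the arm, as the interface text tells. Its arguments: {"type":"object","properties":{"deltas":{"type":"array","items":{"type":"array"}},"squeeze":{"type":"number"}},"required":["deltas"]}

```bash
mkdir -p pics; ls; cat > h.py <<'E'
import numpy as np, cv2
from cell import ctrl
from scipy.spatial.transform import Rotation as Ro
def cam(n,st=None):
    p=ctrl.camera_params(n); f=192/np.tan(np.radians(p["vertical_fov"])/2)
    if "mount" in p:
        st=st or ctrl.sense(); M=np.array(p["mount"]); T=np.eye(4)
        T[:3,:3]=Ro.from_rotvec(st["orientation"]).as_matrix(); T[:3,3]=st["tool_pos"]
        E=np.linalg.inv(T@M); R,t=E[:3,:3],E[:3,3]
    else: R,t=np.array(p["R"]),np.array(p["t"]).ravel()
    return f,p["cx"],p["cy"],p["k1"],R,t
def proj(c,X):
    f,cx,cy,k,R,t=c; q=np.atleast_2d(X)@R.T+t; s=q[:,:2]/q[:,2:]; s=s*(1+k*(s**2).sum(1,keepdims=True))
    return s*f+[cx,cy]
def ray(c,uv):
    f,cx,cy,k,R,t=c; d=(np.atleast_2d(uv)-[cx,cy])/f; s=d.copy()
    for _ in range(20): s=d/(1+k*(s**2).sum(1,keepdims=True))
    return -R.T@t, np.c_[s,np.ones(len(s))]@R
def plane(c,uv,z):
    o,d=ray(c,uv); return o+d*((z-o[2])/d[:,2])[:,None]
def snap(n,name):
    st=ctrl.sense(); im=ctrl.grab_frame(n); cv2.imwrite(f"pics/{name}.png",im); return im,cam(n,st)
E
python3 - <<'E'
from h import *
for n in("scene","top","wrist"):
    im,c=snap(n,n+"0"); print(n,c[:4],(-c[5]@c[4]).round(3),ctrl.camera_params(n).get("mount"))
a=[cv2.imread(f"pics/{n}0.png") for n in("scene","top")]
s=ctrl.sense();print(s)
E
```

```text
pics
scene (np.float64(472.0708278802106), 258.73330501071985, 194.3499428788376, -0.017439646501655106) [-0.844  0.703  0.799] None
top (np.float64(353.3040081356959), 253.852736570888, 194.33568755951956, -0.04358533366787947) [0.426 0.023 1.219] None
wrist (np.float64(322.27491561655137), 256.94263563154885, 192.8605916867367, -0.006057047444697916) [ 0.269 -0.569  0.384] [[ 1.16252755e-03 -9.66250829e-01 -2.57600435e-01  7.30210476e-02]
 [ 9.99999324e-01  1.12264767e-03  3.01892040e-04  5.16740182e-04]
 [-2.50890446e-06 -2.57600612e-01  9.66251481e-01 -1.70772663e-01]
 [ 0.00000000e+00  0.00000000e+00  0.00000000e+00  1.00000000e+00]]
{'time_s': 0.15, 'joints': array([-1.34051836e+00,  4.94060379e-01,  1.34591680e+00,  4.46586940e-05,
        1.30248516e+00, -9.54790610e-02]), 'joint_vel': array([-1.17854042e-03, -2.26839639e-03, -1.79458165e-03,  3.07332879e-05,
        4.97535445e-04, -6.32044427e-04]), 'effort': array([ 1.27189989e-03, -8.79201365e+01, -3.82045591e+01,  7.07562757e-02,
        5.01265191e-02, -3.24910241e-05]), 'tool_pos': array([ 0.19998939, -0.59187806,  0.21348724]), 'orientation': array([-3.09915634e+00, -5.09278880e-01,  2.45189474e-05]), 'force': array([-0.01353146, -0.86594449,  0.7085055 ]), 'ft_torque': array([ 0.02741527, -0.04169912, -0.01390033]), 'gripper_width': 0.09110916661442298}
```

View pics/top0.png

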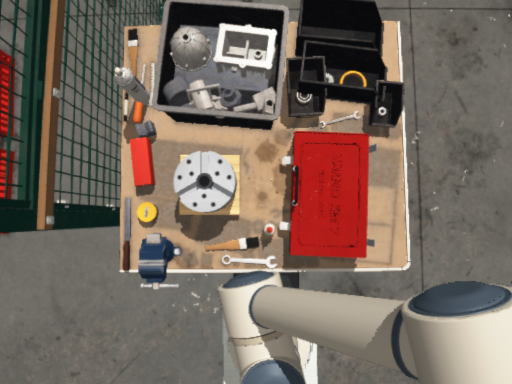

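View pics/scene0.png

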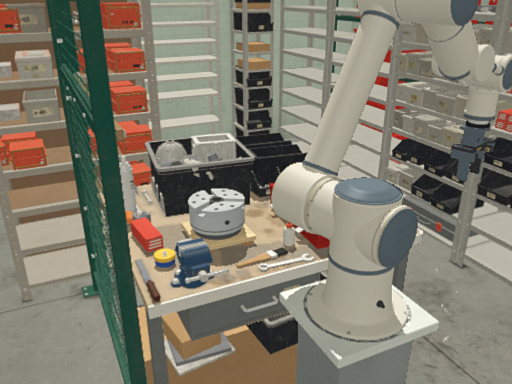

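Top view: case lid at cols 291–368, rows 132–258, handle at about (295,185), chuck at (205,181) with slots roughly at 12, 4 and 8 o'clock; oil bottle (269,229), tin (147,212).

```bash
python3 - <<'E'
from h import *
im=cv2.imread("pics/top0.png"); c=cam("top")
hsv=cv2.cvtColor(im,cv2.COLOR_BGR2HSV)
m=((hsv[...,0]<8)|(hsv[...,0]>172))&(hsv[...,1]>150)&(hsv[...,2]>60); m=m.astype(np.uint8)*255
m[:, :275]=0; m[:120]=0
m=cv2.morphologyEx(m,cv2.MORPH_CLOSE,np.ones((9,9)))
cs,_=cv2.findContours(m,0,1); k=max(cs,key=cv2.contourArea); b=cv2.boxPoints(cv2.minAreaRect(k))
print("lid corners",plane(c,b,.091).round(3))
g=cv2.cvtColor(im,cv2.COLOR_BGR2GRAY)
d=((im.max(2)<60)).astype(np.uint8); d[:,:285]=0; d[:,303:]=0; d[:155]=0; d[225:]=0
n,l,s,ce=cv2.connectedComponentsWithStats(d)
for i in range(1,n):
    if s[i,4]>15: print(s[i],ce[i],plane(c,ce[i],.14).round(3))
# chuck: bright disc
w=((g>130)&(hsv[...,1]<40)).astype(np.uint8); w[:140]=0;w[225:]=0;w[:,:160]=0;w[:,250:]=0
cs,_=cv2.findContours(cv2.morphologyEx(w,3,np.ones((7,7))),0,1);k=max(cs,key=cv2.contourArea);e=cv2.fitEllipse(cv2.convexHull(k))
print(e); C=plane(c,e[0],.142)[0];print("chuck",C)
a=np.arange(360)
for r in(.06,.075,.085):
    P=np.c_[C[0]+r*np.cos(np.radians(a)),C[1]+r*np.sin(np.radians(a)),a*0+.142]
    v=cv2.remap(g,proj(c,P).astype(np.float32)[None],None,1)[0]; print(r,[ (int(x),int(v[x])) for x in a if v[x]<90])
big=cv2.resize(im[120:270,150:400],None,fx=3.2,fy=3.2,interpolation=2); cv2.imwrite("pics/crop0.png",big)
# bright bystanders
E
```

```text
lid corners [[ 0.305 -0.063  0.091]
 [ 0.706 -0.082  0.091]
 [ 0.695 -0.331  0.091]
 [ 0.295 -0.306  0.091]]
[293 167   5  37  76] [296.02631579 184.35526316] [[ 0.526 -0.085  0.14 ]]
((204.0266571044922, 180.8819580078125), (61.480342864990234, 62.14719772338867), 82.7619857788086)
chuck [0.53944724 0.19769527 0.142     ]
0.06 []
0.075 [(37, 88), (38, 77), (39, 81), (79, 85), (80, 77), (81, 81), (82, 88), (155, 84), (156, 68), (157, 64), (158, 59), (159, 70), (160, 84), (198, 85), (199, 66), (200, 61), (201, 58), (202, 65), (203, 81), (277, 77), (278, 64), (279, 60), (280, 67), (281, 77), (319, 87), (320, 75), (321, 67), (322, 69), (323, 82)]
0.085 []
```

View pics/crop0.png

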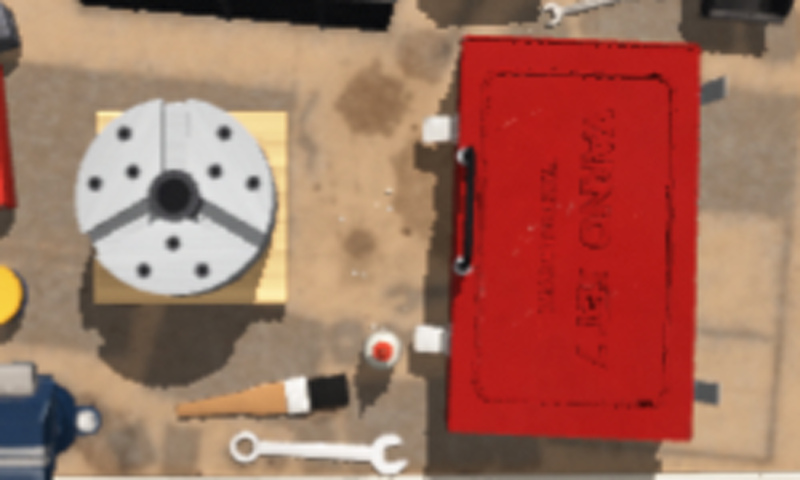

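Slots point outward at about 0°, 120° and 240° in world axes. The handle is near (0.526,-0.085). I'll go there and look with the wrist camera.

```bash
cat >> h.py <<'E'
def yaw(st=None):
    R=Ro.from_rotvec((st or ctrl.sense())["orientation"]).as_matrix(); return np.degrees(np.arctan2(R[1,0],R[0,0]))
def plan(xyz,yw=None):
    "turn units first, then shift units (25 mm) in the turned tool axes"
    st=ctrl.sense(); y=yaw(st); yw=y if yw is None else yw
    tu=-((yw-y+180)%360-180)/5; d=np.array(xyz)-st["tool_pos"]; a=np.radians(yw)
    s=np.array([d@[np.cos(a),np.sin(a),0],d@[np.sin(a),-np.cos(a),0],-d[2]])/.025
    print("t",round(st["time_s"],1),"pos",st["tool_pos"].round(4),"yaw",round(y,2),"F",st["force"].round(1),"w",round(st["gripper_width"],4),"\nturn",tu.round(2),"shift",s.round(2),"rows",int(np.ceil(max(abs(s)))))
E
python3 - <<'E'
from h import *
plan([.526,-.085,.22],-3)
c=cam("top")
for n,p,z in [("bottle",(269,229),.105),("bin front R",(277,128),.2),("bin front L",(165,107),.2)]: print(n,plane(c,p,z).round(3))
E
```

```text
t 0.1 pos [ 0.2    -0.5919  0.2135] yaw 18.66 F [-0.  -0.9  0.7] w 0.0911 
turn 4.33 shift [ 11.96 -20.93  -0.26] rows 21
bottle [[ 0.389 -0.001  0.105]]
bin front R [[ 0.686 -0.026  0.2  ]]
bin front L [[0.755 0.305 0.2  ]]
```

Emit:
carry_out([
  [[0,0,0],0.87,0.1],
  [[0,0,0],0.87,0.1],
  [[0,0,0],0.87,0.1],
  [[0,0,0],0.87,0.1],
  [[0,0,0],0.87,0.1],
  [[0.57,-1,0],0,0.1],
  [[0.57,-1,0],0,0.1],
  [[0.57,-1,0],0,0.1],
  [[0.57,-1,0],0,0.1],
  [[0.57,-1,0],0,0.1],
  [[0.57,-1,0],0,0.1],
  [[0.57,-1,0],0,0.1],
], squeeze=12)

```text
time_s: 1.15
tool_pos: [0.3095, -0.4214, 0.2138]
orientation: [-3.14, 0.085, 0.0]
force: [0.2, -1.4, -0.1]
gripper_width: 0.041
```

Emit:
carry_out([
  [[0.57,-1,0],0,0.1],
  [[0.57,-1,0],0,0.1],
  [[0.57,-1,0],0,0.1],
  [[0.57,-1,0],0,0.1],
  [[0.57,-1,0],0,0.1],
  [[0.57,-1,0],0,0.1],
  [[0.57,-1,0],0,0.1],
  [[0.57,-1,0],0,0.1],
  [[0.57,-1,0],0,0.1],
  [[0.57,-1,0],0,0.1],
  [[0.57,-1,0],0,0.1],
  [[0,0,0],0,0.1],
])

```text
time_s: 2.15
tool_pos: [0.4822, -0.1531, 0.2139]
orientation: [-3.14, 0.08, -0.001]
force: [-0.8, 0.1, -0.5]
gripper_width: 0.0414
```

Emit:
carry_out([
  [[0.57,-1,0],0,0.1],
  [[0.57,-1,0],0,0.1],
  [[0.57,-1,0],0,0.1],
  [[0,0,0],0,0.1],
  [[0,0,0],0,0.1],
])

```text
time_s: 2.57
tool_pos: [0.5273, -0.0832, 0.2136]
orientation: [-3.14, 0.081, 0.001]
force: [-0.4, -0.2, 0.5]
gripper_width: 0.0411
```

```bash
python3 - <<'E'
from h import *
im,c=snap("wrist","w1"); plan([.526,-.085,.121],-3)
print(proj(c,[[.526,-.085,.14]]))
E
```

```text
t 2.6 pos [ 0.5269 -0.0839  0.2137] yaw -3.02 F [-0.  -0.1  0.7] w 0.0409 
turn -0.0 shift [-0.03  0.04  3.71] rows 4
[[258.88436917 204.0939578 ]]
```

View pics/w1.png

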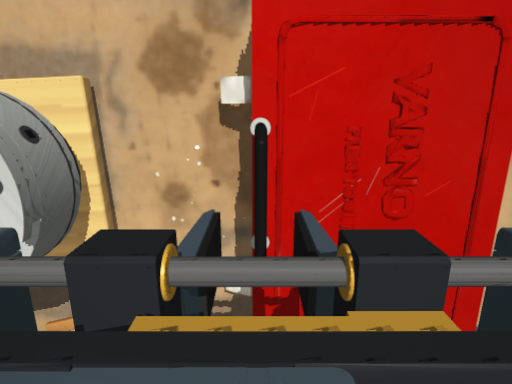

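Handle bar at col ≈261, rows 125–240, well centred between the fingers. Descend and grip.

Emit:
carry_out([
  [[0,0.02,0.75],0,0.1],
  [[0,0,0.75],0,0.1],
  [[0,0,0.75],0,0.1],
  [[0,0,0.75],0,0.1],
  [[0,0,0.71],0,0.1],
  [[0,0,0],0,0.1],
  [[0,0,0],0,1],
  [[0,0,0],0,1],
  [[0,0,0],0,1],
  [[0,0,0],0,1],
  [[0,0,0],0,1],
], squeeze=15)

```text
time_s: 3.53
tool_pos: [0.5275, -0.0849, 0.1219]
orientation: [3.14, -0.084, 0.002]
force: [-2.5, -30.6, 1.5]
gripper_width: 0.0106
```

```bash
python3 - <<'E'
from h import *
plan([.526,-.085,.121],-3)
th=np.linspace(0,1.7,31); y=234*(1-np.cos(th))+61*np.sin(th); z=234*np.sin(th)+61*(np.cos(th)-1)
print(np.c_[np.diff(y),-np.diff(z)].__truediv__(25).round(2).tolist())
E
```

```text
t 3.5 pos [ 0.5275 -0.0849  0.1219] yaw -3.08 F [ -2.5 -30.6   1.5] w 0.0106 
turn -0.02 shift [-0.06  0.01  0.04] rows 1
[[0.15, -0.53], [0.18, -0.52], [0.21, -0.51], [0.24, -0.49], [0.27, -0.48], [0.29, -0.46], [0.32, -0.44], [0.34, -0.43], [0.37, -0.41], [0.39, -0.38], [0.41, -0.36], [0.43, -0.34], [0.45, -0.31], [0.47, -0.29], [0.48, -0.26], [0.5, -0.23], [0.51, -0.2], [0.52, -0.17], [0.53, -0.14], [0.54, -0.11], [0.54, -0.08], [0.55, -0.05], [0.55, -0.02], [0.55, 0.01], [0.55, 0.04], [0.54, 0.07], [0.54, 0.1], [0.53, 0.13], [0.52, 0.16], [0.51, 0.19]]
```

Emit:
carry_out([
  [[0,0.05,0],0,1],
  [[0,0.15,-0.53],0,1],
  [[0,0.18,-0.52],0,1],
  [[0,0.21,-0.51],0,1],
  [[0,0.24,-0.49],0,1],
  [[0,0.27,-0.48],0,1],
  [[0,0.29,-0.46],0,1],
  [[0,0,0],0,1],
])

```text
time_s: 4.2
tool_pos: [0.5256, -0.1195, 0.1979]
orientation: [-3.14, 0.085, -0.003]
force: [1.5, 7.9, 0.0]
gripper_width: 0.0097
```

Emit:
carry_out([
  [[0,0.32,-0.44],0,1],
  [[0,0.34,-0.43],0,1],
  [[0,0.37,-0.41],0,1],
  [[0,0.39,-0.38],0,1],
  [[0,0.41,-0.36],0,1],
  [[0,0.43,-0.34],0,1],
  [[0,0.45,-0.31],0,1],
  [[0,0.47,-0.29],0,1],
  [[0,0.48,-0.26],0,1],
  [[0,0,0],0,1],
])

```text
time_s: 5.03
tool_pos: [0.5208, -0.2112, 0.2786]
orientation: [-3.14, 0.085, -0.004]
force: [-1.7, 13.3, 19.0]
gripper_width: 0.0096
```

Emit:
carry_out([
  [[0,0.48,-0.26],0,1],
  [[0,0.49,-0.22],0,1],
  [[0,0.52,-0.17],0,1],
  [[0,0.53,-0.14],0,1],
  [[0,0.54,-0.11],0,1],
  [[0,0.54,-0.08],0,1],
  [[0,0.55,-0.05],0,1],
  [[0,0,0],0,1],
])

```text
time_s: 5.7
tool_pos: [0.5157, -0.3038, 0.3029]
orientation: [3.139, -0.086, 0.003]
force: [0.9, 0.4, 8.9]
gripper_width: 0.0097
```

Emit:
carry_out([
  [[0,0.55,-0.02],0,1],
  [[0,0.55,0.01],0,1],
  [[0,0.55,0.04],0,1],
  [[0,0.54,0.07],0,1],
  [[0,0.54,0.1],0,1],
  [[0,0.53,0.13],0,1],
  [[0,0.52,0.16],0,1],
  [[0,0.51,0.19],0,1],
  [[0,0,0],0,1],
])

```text
time_s: 6.45
tool_pos: [0.5092, -0.4117, 0.2837]
orientation: [3.14, -0.087, -0.001]
force: [3.1, -2.3, 0.9]
gripper_width: 0.0092
```

Emit:
carry_out([
  [[0,0,0],0,0.4],
  [[0,0,0],0,0.4],
  [[0,0,0],0,0.4],
  [[0,0,-0.5],0,0.4],
  [[0,0,-0.8],0,0.4],
  [[0,0,-1],0,0.4],
  [[0,-0.5,-1],0,0.4],
  [[0,-1,-0.3],0,0.2],
  [[0,-1,0],0,0.2],
  [[0,-1,0],0,0.2],
  [[0,-1,0],0,0.2],
])

```text
time_s: 7.37
tool_pos: [0.5153, -0.2951, 0.3753]
orientation: [-3.14, 0.084, 0.0]
force: [-0.0, -0.0, 0.0]
gripper_width: 0.0366
```

Emit:
carry_out([
  [[0,-1,0],0,0.2],
  [[0,-1,0],0,0.2],
  [[0,-1,0],0,0.2],
  [[0,-1,0],0,0.2],
  [[0,0,0],0,0.2],
  [[0,0,0],0,0.2],
])

```text
time_s: 7.87
tool_pos: [0.5209, -0.1954, 0.3755]
orientation: [3.14, -0.081, -0.0]
force: [0.6, -1.0, -0.4]
gripper_width: 0.0365
```

```bash
python3 - <<'E'
from h import *
im,c=snap("wrist","w2"); im2,c2=snap("top","t2")
cv2.imwrite("pics/both2.png",np.vstack([np.hstack([im,cv2.resize(im2[120:280,250:410],(288,288))[:, :] if 0 else cv2.copyMakeBorder(cv2.resize(im2[110:280,265:395],(288,377)),0,7,0,0,0)])]))
plan([.5,-.2,.3])
E
```

```text
t 8.0 pos [ 0.5209 -0.1969  0.3752] yaw -3.07 F [ 0.1 -0.5 -0. ] w 0.0364 
turn -0.0 shift [-0.83  0.17  3.01] rows 4
```

View pics/both2.png

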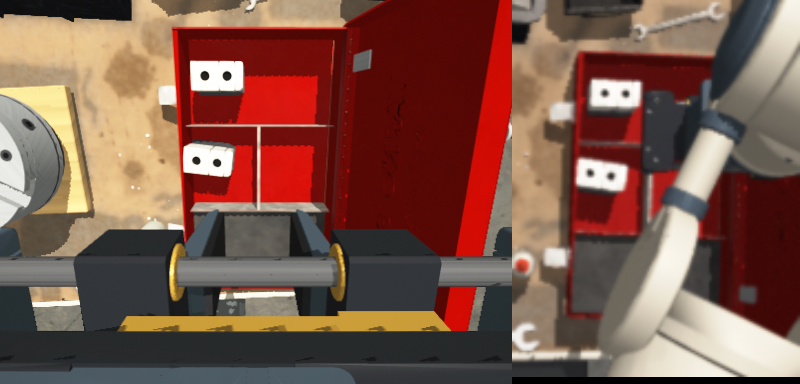

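Lid leans open. Two jaws: tops at wrist pixels (217,76) and (208,160); the other compartments are empty. Next I measure them, then take a closer view to see which ends are the noses.

```bash
cat >> h.py <<'E'
def jaws(im,c,z=.071):
    hsv=cv2.cvtColor(im,cv2.COLOR_BGR2HSV)
    m=((hsv[...,1]<60)&(hsv[...,2]>150)).astype(np.uint8)*255
    m=cv2.morphologyEx(m,cv2.MORPH_OPEN,np.ones((3,3))); out=[]
    for k in cv2.findContours(m,0,1)[0]:
        if cv2.contourArea(k)<300: continue
        P=plane(c,k[:,0].astype(float),z)[:,:2].astype(np.float32)*1000
        (x,y),(w,h),a=cv2.minAreaRect(P)
        if w<h: w,h,a=h,w,a-90
        if 45<w<100 and 28<h<60: out.append((x/1000,y/1000,w,h,a,cv2.contourArea(k)))
    return out
E
python3 - <<'E'
from h import *
st=ctrl.sense(); c=cam("wrist",st); im=cv2.imread("pics/w2.png")
for j in jaws(im,c): print(np.round(j,3))
plan([.50,-.155,.25])
E
```

```text
[ 5.2200e-01 -1.2400e-01  7.3390e+01  4.4725e+01  8.0491e+01  1.3685e+03]
[ 6.3900e-01 -1.4700e-01  7.2316e+01  3.8132e+01  8.6967e+01  1.4775e+03]
t 8.0 pos [ 0.5209 -0.1969  0.3752] yaw -3.07 F [ 0.1 -0.5 -0. ] w 0.0364 
turn -0.0 shift [-0.93 -1.63  5.01] rows 6
```

Emit:
carry_out([
  [[0.2,-0.6,0.8],0,-0.3],
  [[0.2,-0.6,0.8],0,-0.3],
  [[0.2,-0.6,0.8],0,-0.3],
  [[0.2,-0.6,0.8],0,-0.3],
  [[0,0,0.8],0,-0.3],
  [[0,0,0.2],0,-0.3],
  [[0,0,0],0,-0.3],
  [[0,0,0],0,-0.3],
])

```text
time_s: 8.63
tool_pos: [0.5444, -0.1387, 0.2708]
orientation: [3.14, -0.086, 0.0]
force: [0.2, 0.1, 0.2]
gripper_width: 0.0591
```

```bash
python3 - <<'E'
from h import *
im,c=snap("wrist","w3")
for j in jaws(im,c): print(np.round(j,4))
cv2.imwrite("pics/w3c.png",cv2.resize(im[0:250,100:350],None,fx=2.4,fy=2.4,interpolation=2))
plan([.50,-.155,.25])
E
```

```text
[ 5.23800e-01 -1.21600e-01  7.19887e+01  4.73894e+01  8.06132e+01
  2.16400e+03]
[ 6.39400e-01 -1.44800e-01  7.17703e+01  3.75206e+01  8.69340e+01
  2.31250e+03]
t 8.7 pos [ 0.5447 -0.1387  0.2713] yaw -3.14 F [ 0.2 -0.  -0.1] w 0.0596 
turn -0.0 shift [-1.75  0.75  0.85] rows 2
```

View pics/w3c.png

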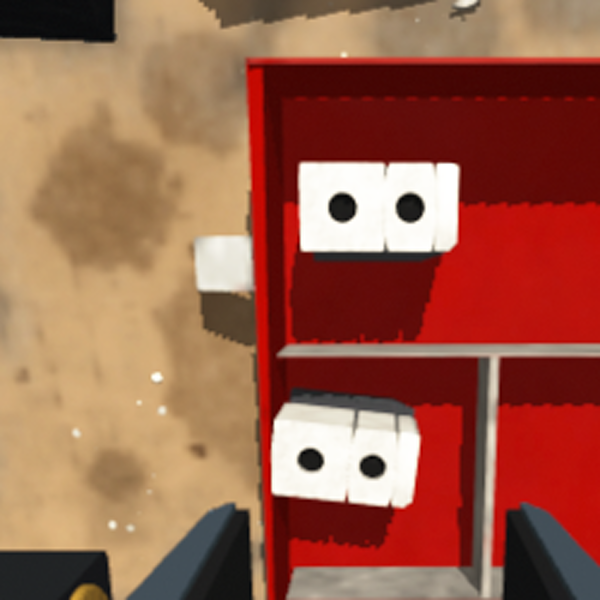

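Upper jaw at crop (378,207), lower at (345,458); both have the step features and chamfers at the right end. A brightened crop should settle the nose by the foot taper.

```bash
python3 - <<'E'
from h import *
im=cv2.imread("pics/w3.png")
g=lambda a:(255*(np.clip(a/110.,0,1))**.6).astype(np.uint8)
A=cv2.resize(g(im[60:120,215:300]),None,fx=8,fy=8,interpolation=2);B=cv2.resize(g(im[155:215,205:290]),None,fx=8,fy=8,interpolation=2)
v=np.vstack([A,B]); cv2.imwrite("pics/foot.png",cv2.resize(v,None,fx=.62,fy=.62))
E
```

```text
(no output)
```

View pics/foot.png

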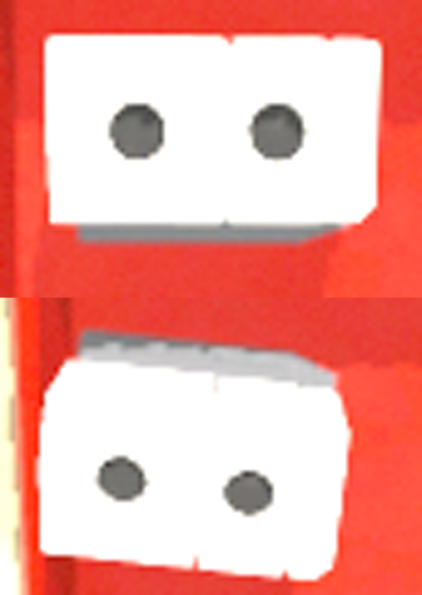

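Both feet taper at the right-hand ends, so both noses point to world -y (A about 266.9°, B about 260.6°). Jaw A first.

```bash
python3 - <<'E'
from h import *
plan([.6394,-.1448,.12],86.9)
E
```

```text
t 8.7 pos [ 0.5447 -0.1387  0.2713] yaw -3.14 F [ 0.2 -0.  -0.1] w 0.0596 
turn -18.01 shift [-0.04  3.8   6.05] rows 7
```

Emit:
carry_out([
  [[0,0,0],-1,-0.3],
  [[0,0,0],-1,-0.3],
  [[0,0,0],-1,-0.3],
  [[0,0,0],-1,-0.3],
  [[0,0,0],-1,-0.3],
  [[0,0,0],-1,-0.3],
  [[0,0,0],-1,-0.3],
  [[0,0,0],-1,-0.3],
  [[0,0,0],-1,-0.3],
  [[0,0,0],-1,-0.3],
  [[0,0,0],-1,-0.3],
  [[0,0,0],-1,-0.3],
])

```text
time_s: 9.68
tool_pos: [0.5448, -0.1385, 0.2717]
orientation: [2.758, 1.501, 0.002]
force: [-0.4, 0.1, -0.2]
gripper_width: 0.0592
```

Emit:
carry_out([
  [[0,0,0],-1,-0.3],
  [[0,0,0],-1,-0.3],
  [[0,0,0],-1,-0.3],
  [[0,0,0],-1,-0.3],
  [[0,0,0],-1,-0.3],
  [[0,0,0],-1,-0.3],
  [[0,0.95,0.7],0,-0.3],
  [[0,0.95,0.7],0,-0.3],
  [[0,0.95,0.7],0,-0.3],
  [[0,0.95,0.7],0,-0.3],
  [[0,0,0],0,-0.3],
  [[0,0,0],0,-0.3],
])

```text
time_s: 10.68
tool_pos: [0.6397, -0.1434, 0.2001]
orientation: [-2.281, -2.16, 0.0]
force: [0.1, -0.4, -0.5]
gripper_width: 0.0591
```

```bash
python3 - <<'E'
from h import *
im,c=snap("wrist","w4")
for j in jaws(im,c): print(np.round(j,4))
plan([.6394,-.1448,.034],86.9)
E
```

```text
[ 6.39600e-01 -1.43400e-01  7.46744e+01  3.86852e+01  8.64960e+01
  2.87250e+03]
[ 5.25900e-01 -1.21900e-01  7.20891e+01  5.05076e+01  8.03172e+01
  3.16750e+03]
t 10.7 pos [ 0.6393 -0.1434  0.201 ] yaw 86.9 F [-0.9 -0.5  0.3] w 0.0594 
turn -0.0 shift [-0.06  0.01  6.68] rows 7
```

View pics/w4.png

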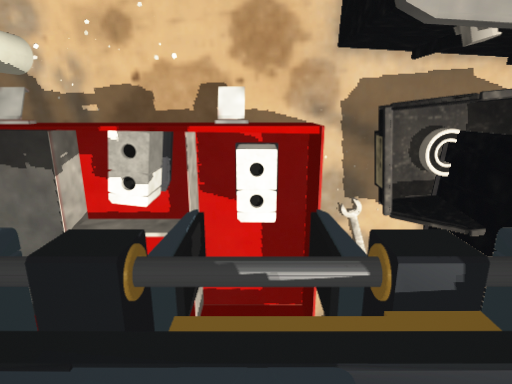

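Jaw A is centred at (257,183), between the fingers. Descend and grip.

Emit:
carry_out([
  [[0,0,1],0,-0.3],
  [[0,0,1],0,-0.3],
  [[0,0,1],0,-0.3],
  [[0,0,1],0,-0.3],
  [[0,0,1],0,-0.3],
  [[0,0,1],0,-0.3],
  [[0,0,0.5],0,-0.3],
  [[0,0,0.18],0,-0.3],
  [[0,0,0],0,-0.3],
  [[0,0,0],0,1],
  [[0,0,0],0,1],
  [[0,0,0],0,1],
], squeeze=40)

```text
time_s: 11.73
tool_pos: [0.6399, -0.1431, 0.0347]
orientation: [2.279, 2.16, 0.002]
force: [0.9, -0.3, 0.3]
gripper_width: 0.042
```

Emit:
carry_out([
  [[0,0,0],0,1],
  [[0,0,0],0,1],
  [[0,0,0],0,1],
])

```text
time_s: 11.98
tool_pos: [0.6396, -0.143, 0.0344]
orientation: [2.279, 2.16, 0.001]
force: [-1.9, -0.5, 7.4]
gripper_width: 0.0378
```

Emit:
carry_out([
  [[0,0,-0.5],0,1],
  [[0,0,-1],0,1],
  [[0,0,-1],0,1],
  [[0,0,-1],0,1],
  [[0,0,-1],0,1],
  [[0,0,-1],0,1],
  [[0,0,-1],0,1],
  [[0,0,-1],0,1],
  [[0,0,-1],0,1],
  [[0,0,-1],0,1],
])

```text
time_s: 12.82
tool_pos: [0.6384, -0.1426, 0.2727]
orientation: [-2.28, -2.161, 0.0]
force: [1.6, 0.0, -6.1]
gripper_width: 0.0378
```

```bash
python3 - <<'E'
from h import *
plan([.5785,.128,.27],119.3)
E
```

```text
t 12.8 pos [ 0.6384 -0.1426  0.2727] yaw 86.92 F [ 1.6  0.  -6.1] w 0.0378 
turn -6.48 shift [10.61  3.21  0.11] rows 11
```

Emit:
carry_out([
  [[0,0,0],-0.93,1],
  [[0,0,0],-0.93,1],
  [[0,0,0],-0.93,1],
  [[0,0,0],-0.93,1],
  [[0,0,0],-0.93,1],
  [[0,0,0],-0.93,1],
  [[0,0,0],-0.9,1],
  [[0.96,0.29,0],0,1],
  [[0.96,0.29,0],0,1],
  [[0.96,0.29,0],0,1],
  [[0.96,0.29,0],0,1],
  [[0.96,0.29,0],0,1],
])

```text
time_s: 13.82
tool_pos: [0.6109, -0.0193, 0.2713]
orientation: [-1.587, -2.711, 0.0]
force: [-0.2, 0.0, -4.9]
gripper_width: 0.0378
```

Emit:
carry_out([
  [[0.96,0.29,0],0,1],
  [[0.96,0.29,0],0,1],
  [[0.96,0.29,0],0,1],
  [[0.96,0.29,0],0,1],
  [[0.96,0.29,0],0,1],
  [[0.96,0.29,0],0,1],
  [[0,0,0],0,1],
  [[0,0,0],0,1],
])

```text
time_s: 14.48
tool_pos: [0.5786, 0.1275, 0.2713]
orientation: [-1.584, -2.713, 0.0]
force: [-0.2, 0.5, -5.5]
gripper_width: 0.0377
```

```bash
python3 - <<'E'
from h import *
im,c=snap("wrist","w5"); plan([.5785,.128,.27],119.3)
cv2.imwrite("pics/w5c.png",cv2.resize(im[:270,110:410],None,fx=2.2,fy=2.2,interpolation=2))
E
```

```text
t 14.5 pos [0.579  0.1266 0.2712] yaw 119.38 F [ 0.9 -0.7 -5.7] w 0.0378 
turn 0.02 shift [0.06 0.01 0.05] rows 1
```

View pics/w5c.png

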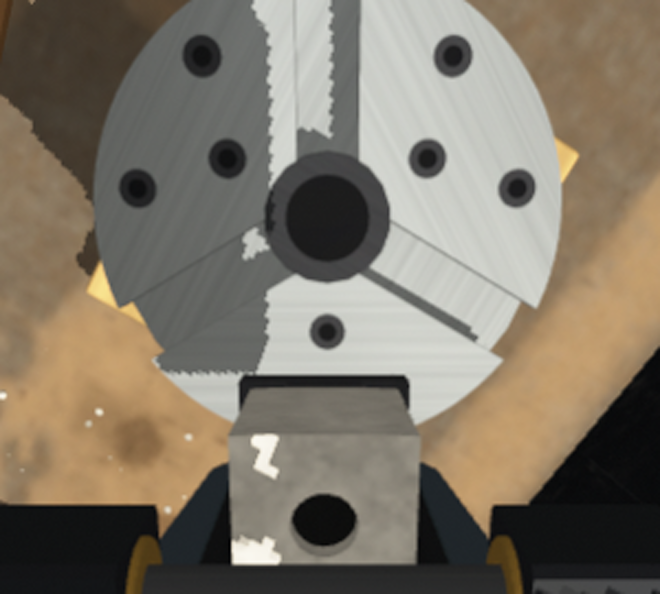

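Chuck seen well: hub centre at crop (328,217), slot for this jaw vertical at cols 296–359, held jaw below centred at about col 325.

```bash
python3 - <<'E'
from h import *
im=cv2.imread("pics/w5.png"); c=cam("wrist"); g=cv2.cvtColor(im,cv2.COLOR_BGR2GRAY)
g3=cv2.resize(g[:200,110:410],None,fx=3,fy=3,interpolation=2)
def W(u,v,z=.142): return plane(c,[[u/3+110-1/3,v/3-1/3]],z)[0][:2]
h=cv2.HoughCircles(g3,cv2.HOUGH_GRADIENT,1,100,param1=120,param2=25,minRadius=70,maxRadius=95)
for q in h[0][:3]: print("hub",q,W(*q[:2]).round(4))
C=W(*h[0][0][:2])
h=cv2.HoughCircles(g3,cv2.HOUGH_GRADIENT,1,40,param1=120,param2=18,minRadius=20,maxRadius=32)
for q in h[0]:
    p=W(*q[:2]); d=p-C; print("hole",q.round(0),"r",(np.hypot(*d)*1000).round(1),"ang",np.degrees(np.arctan2(d[1],d[0])).round(2))
# slot edges from crop coordinates (scale 2.2)
for u,v in[(296,20),(296,120),(359,20),(359,140),(134,302),(260,228),(155,358),(280,280),(539,307),(392,222),(502,360),(365,270)]:
    p=plane(c,[[u/2.2+110-.27,v/2.2-.27]],.142)[0][:2]; d=p-C; r=np.hypot(*d)*1000;a=np.degrees(np.arctan2(d[1],d[0])); print("edge",(u,v),"r %.1f ang %.2f"%(r,a))
E
```

```text
hub [445.5 292.5  84.5] [0.5408 0.1973]
hole [446. 452.  24.] r 47.3 ang -60.5
hole [620.  76.  29.] r 76.5 ang 79.49
hole [704. 258.  25.] r 76.8 ang 36.89
hole [274.  74.  26.] r 76.6 ang 158.58
hole [188. 256.  26.] r 76.6 ang -158.45
hole [582. 214.  25.] r 45.6 ang 58.13
hole [308. 216.  27.] r 45.4 ang -178.6
edge (296, 20) r 72.0 ang 128.79
edge (296, 120) r 37.6 ang 138.13
edge (359, 20) r 72.1 ang 109.64
edge (359, 140) r 31.0 ang 95.06
edge (134, 302) r 88.0 ang -126.97
edge (260, 228) r 27.7 ang -139.44
edge (155, 358) r 94.0 ang -111.77
edge (280, 280) r 32.5 ang -96.99
edge (539, 307) r 96.6 ang 6.76
edge (392, 222) r 26.8 ang 23.06
edge (502, 360) r 95.9 ang -9.06
edge (365, 270) r 27.2 ang -24.78
```

```bash
python3 - <<'E'
from h import *
c=cam("top"); print(plane(c,[(145,234),(168,234),(180,250)],.12).round(3))
plan([.4676,.3278,.27],119.3)
E
```

```text
[[0.377 0.387 0.12 ]
 [0.377 0.314 0.12 ]
 [0.327 0.277 0.12 ]]
t 14.5 pos [0.579  0.1266 0.2712] yaw 119.38 F [ 0.9 -0.7 -5.7] w 0.0378 
turn 0.02 shift [9.2  0.05 0.05] rows 10
```

Emit:
carry_out([
  [[0.92,0.006,0],0,1],
  [[0.92,0.006,0],0,1],
  [[0.92,0.006,0],0,1],
  [[0.92,0.006,0],0,1],
  [[0.92,0.006,0],0,1],
  [[0.92,0.006,0],0,1],
  [[0.92,0.006,0],0,1],
  [[0.92,0.006,0],0,1],
  [[0.92,0.006,0],0,1],
  [[0.92,0.006,0],0,1],
  [[0,0,0],0,1],
  [[0,0,0],0,1],
])

```text
time_s: 15.53
tool_pos: [0.4679, 0.3276, 0.2709]
orientation: [1.586, 2.712, -0.0]
force: [1.0, -0.1, -6.0]
gripper_width: 0.0379
```

Emit:
carry_out([
  [[0,0,1],0,1],
  [[0,0,1],0,1],
  [[0,0,1],0,1],
  [[0,0,1],0,1],
  [[0,0,0.5],0,1],
  [[0,0,0.2],0,1],
  [[0,0,0],0,1],
  [[0,0,0],0,1],
])

```text
time_s: 16.2
tool_pos: [0.4689, 0.3272, 0.1539]
orientation: [1.588, 2.71, 0.001]
force: [0.1, 0.4, -5.4]
gripper_width: 0.0377
```

```bash
python3 - <<'E'
from h import *
plan([.4676,.3278,.1532],119.3)
im,c=snap("scene","s6"); p=proj(cam("scene"),[[.47,.33,.15]])[0].astype(int); print(p)
a=im[max(0,p[1]-70):p[1]+70,max(0,p[0]-80):p[0]+100]; cv2.imwrite("pics/s6c.png",cv2.resize(a,None,fx=4,fy=4,interpolation=2))
E
```

```text
t 16.2 pos [0.4689 0.3272 0.1539] yaw 119.27 F [ 0.1  0.4 -5.4] w 0.0377 
turn -0.01 shift [ 0.05 -0.04  0.03] rows 1
[184 212]
```

View pics/s6c.png

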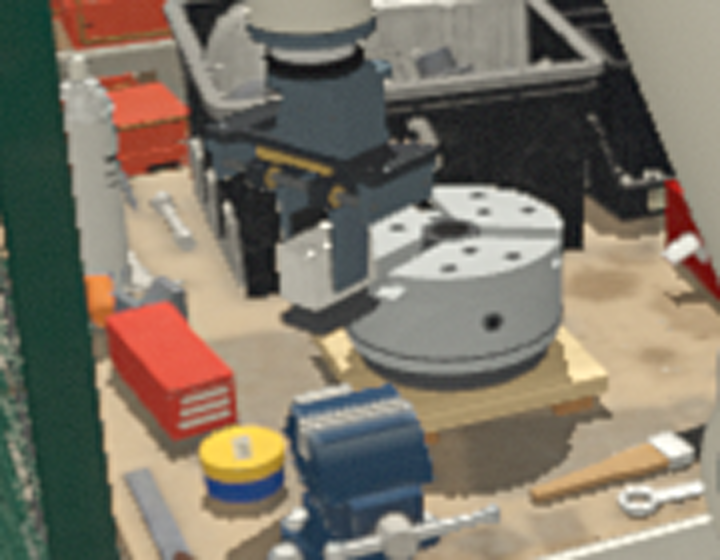

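Jaw held at the slot's height, nose just outside the rim. Sliding in.

Emit:
carry_out([
  [[-0.2,-0.03,0.02],0,1],
  [[-0.2,0,0],0,1],
  [[-0.2,0,0],0,1],
  [[-0.2,0,0],0,1],
  [[-0.2,0,0],0,1],
  [[-0.2,0,0],0,1],
  [[-0.2,0,0],0,1],
  [[0,0,0],0,1],
])

```text
time_s: 16.92
tool_pos: [0.4851, 0.2959, 0.1527]
orientation: [1.588, 2.711, -0.0]
force: [0.4, -0.4, -5.7]
gripper_width: 0.038
```

Emit:
carry_out([
  [[-0.2,0,0],0,1],
  [[-0.2,0,0],0,1],
  [[-0.2,0,0],0,1],
  [[-0.2,0,0],0,1],
  [[-0.2,0,0],0,1],
  [[-0.2,0,0],0,1],
  [[-0.2,0,0],0,1],
  [[-0.2,0,0],0,1],
  [[0,0,0],0,1],
])

```text
time_s: 17.67
tool_pos: [0.5047, 0.261, 0.1527]
orientation: [1.588, 2.711, -0.0]
force: [0.4, -0.7, -4.7]
gripper_width: 0.0381
```

```bash
python3 - <<'E'
from h import *
plan([.541+.062*np.cos(np.radians(119.3)),.197+.062*np.sin(np.radians(119.3)),.1527],119.3)
E
```

```text
t 17.7 pos [0.5047 0.261  0.1527] yaw 119.28 F [ 0.4 -0.7 -4.7] w 0.0381 
turn -0.0 shift [-0.46  0.01 -0.  ] rows 1
```

Remaining about 11 mm; small steps until contact.

Emit:
carry_out([
  [[-0.1,0,0],0,1],
  [[-0.1,0,0],0,1],
  [[-0.1,0,0],0,1],
  [[-0.08,0,0],0,1],
  [[-0.05,0,0],0,1],
  [[0,0,0],0,1],
])

```text
time_s: 18.17
tool_pos: [0.5093, 0.2527, 0.1527]
orientation: [-1.587, -2.711, -0.001]
force: [-1.1, 1.8, -4.5]
gripper_width: 0.0376
```

Emit:
carry_out([
  [[-0.04,0,0],0,1],
  [[-0.04,0,0],0,1],
  [[0,0,0],0,1],
])

```text
time_s: 18.42
tool_pos: [0.5095, 0.2524, 0.1528]
orientation: [-1.586, -2.709, -0.003]
force: [-8.2, 15.4, -1.6]
gripper_width: 0.0379
```

Stop felt (17 N outward). Press a little more, ease, settle onto the floor and release.

Emit:
carry_out([
  [[-0.04,0,0],0,1],
  [[0,0,0.03],0,1],
  [[0,0,0],0,1],
])

```text
time_s: 18.67
tool_pos: [0.5096, 0.2523, 0.1527]
orientation: [-1.585, -2.709, -0.004]
force: [-13.9, 19.8, 11.3]
gripper_width: 0.0382
```

Emit:
carry_out([
  [[0.04,0,0],0,1],
  [[0,0,0],0,0.3],
  [[0,0,0],0,0.3],
  [[0,0,0],0,-0.1],
  [[0,0,0],0,-0.1],
  [[0,0,0],0,-0.1],
  [[0,0,-0.5],0,-0.1],
  [[0,0,-1],0,-0.1],
  [[0,0,-1],0,-0.1],
  [[0,0,-1],0,-0.1],
  [[0,0,-1],0,-0.1],
  [[0,0,0],0,-0.1],
])

```text
time_s: 19.67
tool_pos: [0.5125, 0.2513, 0.2693]
orientation: [1.585, 2.707, 0.009]
force: [-0.0, 0.6, 1.3]
gripper_width: 0.0506
```

```bash
python3 - <<'E'
from h import *
plan([.5447,-.11,.26],80.5)
E
```

```text
t 19.7 pos [0.5125 0.2513 0.2693] yaw 119.31 F [-0.   0.6  1.3] w 0.0506 
turn 7.76 shift [-14.04   3.65   0.37] rows 15
```

Emit:
carry_out([
  [[0,0,0],0.97,-0.2],
  [[0,0,0],0.97,-0.2],
  [[0,0,0],0.97,-0.2],
  [[0,0,0],0.97,-0.2],
  [[0,0,0],0.97,-0.2],
  [[0,0,0],0.97,-0.2],
  [[0,0,0],0.97,-0.2],
  [[0,0,0],0.97,-0.2],
  [[-1,0.26,0],0,-0.2],
  [[-1,0.26,0],0,-0.2],
  [[-1,0.26,0],0,-0.2],
  [[-1,0.26,0],0,-0.2],
])

```text
time_s: 20.67
tool_pos: [0.5196, 0.1467, 0.2642]
orientation: [2.397, 2.03, -0.0]
force: [1.5, -0.3, 0.2]
gripper_width: 0.0548
```

Emit:
carry_out([
  [[-1,0.26,0],0,-0.2],
  [[-1,0.26,0],0,-0.2],
  [[-1,0.26,0],0,-0.2],
  [[-1,0.26,0],0,-0.2],
  [[-1,0.26,0],0,-0.2],
  [[-1,0.26,0],0,-0.2],
  [[-1,0.26,0],0,-0.2],
  [[-1,0.26,0],0,-0.2],
  [[-1,0.26,0],0,-0.2],
  [[-1,0.26,0],0,-0.2],
  [[0,0,0],0,-0.2],
  [[0,0,0],0,-0.2],
])

```text
time_s: 21.67
tool_pos: [0.5424, -0.1107, 0.2641]
orientation: [-2.4, -2.027, 0.0]
force: [-0.2, 0.2, 1.2]
gripper_width: 0.0547
```

```bash
python3 - <<'E'
from h import *
im,c=snap("wrist","w7")
for j in jaws(im,c): print(np.round(j,4))
plan([.5205,-.122,.2],80.6)
cv2.imwrite("pics/w7c.png",cv2.resize(im[:240,120:400],None,fx=2.4,fy=2.4,interpolation=2))
E
```

```text
[ 5.19600e-01 -1.20100e-01  7.01731e+01  3.87588e+01  8.04628e+01
  1.89600e+03]
t 21.7 pos [ 0.5423 -0.1097  0.2641] yaw 80.45 F [-0.   0.1 -0.2] w 0.0548 
turn -0.03 shift [-0.63 -0.78  2.56] rows 3
```

View pics/w7c.png

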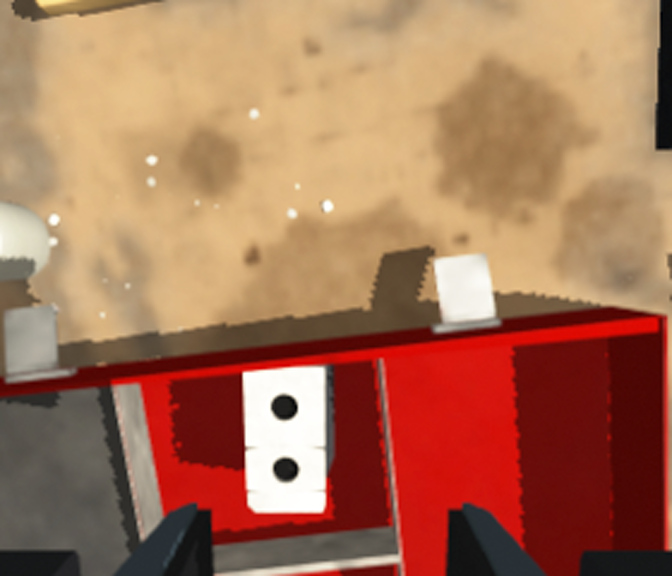

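Jaw B not moved: (0.520,-0.120), 80.5°, centred between partitions at crop (285,440). Go down and grip it.

Emit:
carry_out([
  [[-0.29,-0.41,1],0,-0.2],
  [[-0.29,-0.41,1],0,-0.2],
  [[0,0,1],0,-0.2],
  [[0,0,1],0,-0.2],
  [[0,0,1],0,-0.2],
  [[0,0,1],0,-0.2],
  [[0,0,1],0,-0.2],
  [[0,0,1],0,-0.2],
  [[0,0,0.7],0,-0.2],
  [[0,0,0.4],0,-0.2],
  [[0,0,0.1],0,-0.2],
  [[0,0,0],0,-0.2],
])

```text
time_s: 22.72
tool_pos: [0.5198, -0.1198, 0.0343]
orientation: [-2.396, -2.031, 0.0]
force: [-0.1, -0.2, 0.2]
gripper_width: 0.0546
```

Emit:
carry_out([
  [[0,0,0],0,1],
  [[0,0,0],0,1],
  [[0,0,0],0,1],
  [[0,0,0],0,1],
  [[0,0,0],0,1],
  [[0,0,0],0,1],
])

```text
time_s: 23.22
tool_pos: [0.5199, -0.1203, 0.0353]
orientation: [2.397, 2.03, 0.001]
force: [-2.6, 2.2, 8.3]
gripper_width: 0.0376
```

Emit:
carry_out([
  [[0,0,-0.5],0,1],
  [[0,0,-1],0,1],
  [[0,0,-1],0,1],
  [[0,0,-1],0,1],
  [[0,0,-1],0,1],
  [[0,0,-1],0,1],
  [[0,0,-1],0,1],
  [[0,0,-1],0,1],
  [[0,0,-1],0,1],
  [[0,0,-1],0,1],
  [[0,0,0],-1,1],
  [[0,0,0],-1,1],
])

```text
time_s: 24.22
tool_pos: [0.5202, -0.1205, 0.2738]
orientation: [2.205, 2.233, 0.002]
force: [-0.2, 0.1, -6.3]
gripper_width: 0.0381
```

Emit:
carry_out([
  [[0,0,0],-1,1],
  [[0,0,0],-1,1],
  [[0,0,0],-1,1],
  [[0,0,0],-1,1],
  [[0,0,0],-1,1],
  [[0,0,0],-1,1],
  [[0,0,0],-1,1],
  [[0,0,0],-1,1],
  [[0,0,0],-1,1],
  [[0,0,0],-1,1],
  [[0,0,0],-1,1],
  [[0,0,0],-1,1],
])

```text
time_s: 25.22
tool_pos: [0.5194, -0.1202, 0.2721]
orientation: [-0.793, -3.04, -0.0]
force: [0.6, -0.8, -4.6]
gripper_width: 0.0376
```

Emit:
carry_out([
  [[0,0,0],-1,1],
  [[0,0,0],-1,1],
  [[0,0,0],-1,1],
  [[0,0,0],-1,1],
  [[0,0,0],-1,1],
  [[0,0,0],-1,1],
  [[0,0,0],-1,1],
  [[0,0,0],-1,1],
  [[0,0,0],-1,1],
  [[0,0,0],-1,1],
  [[0,0,0],-1,1],
  [[0,0,0],-1,1],
])

```text
time_s: 26.22
tool_pos: [0.5194, -0.1202, 0.2721]
orientation: [0.833, -3.029, -0.0]
force: [-0.3, 0.9, -6.7]
gripper_width: 0.038
```

Emit:
carry_out([
  [[0,0,0],-1,1],
  [[0,0,0],-1,1],
  [[0,0,0],-1,1],
  [[0,0,0],-1,1],
  [[0,0,0],-1,1],
  [[0,0,0],-0.78,1],
  [[0,0,0],0,1],
  [[0,0,0],0,1],
])

```text
time_s: 26.88
tool_pos: [0.5196, -0.1202, 0.2721]
orientation: [1.554, -2.73, -0.0]
force: [-0.5, -0.1, -4.9]
gripper_width: 0.0379
```

```bash
python3 - <<'E'
from h import *
a=np.radians(239.3)
plan([.541+.15*np.cos(a),.197+.15*np.sin(a),.27],239.3)
print(ctrl.sense()["joints"].round(2))
E
```

```text
t 26.9 pos [ 0.5196 -0.1202  0.2721] yaw -120.72 F [-0.5 -0.1 -4.9] w 0.0379 
turn -0.0 shift [-5.35  5.74  0.08] rows 6
[-0.34  0.31  1.49  0.    1.35 -2.94]
```

Emit:
carry_out([
  [[-0.9,0.96,0],0,1],
  [[-0.9,0.96,0],0,1],
  [[-0.9,0.96,0],0,1],
  [[-0.9,0.96,0],0,1],
  [[-0.9,0.96,0],0,1],
  [[-0.85,0.94,0],0,1],
  [[0,0,1],0,1],
  [[0,0,1],0,1],
  [[0,0,1],0,1],
  [[0,0,1],0,1],
  [[0,0,0],0,1],
  [[0,0,0],0,1],
])

```text
time_s: 27.88
tool_pos: [0.4637, 0.0678, 0.1718]
orientation: [1.554, -2.728, -0.002]
force: [-0.5, -0.2, -4.5]
gripper_width: 0.0378
```

```bash
python3 - <<'E'
from h import *
a=np.radians(239.3)
plan([.541+.15*np.cos(a),.197+.15*np.sin(a),.1535],239.3)
im,c=snap("top","t8"); cv2.imwrite("pics/t8c.png",cv2.resize(im[135:235,150:320],None,fx=4.5,fy=4.5,interpolation=2))
E
```

```text
t 27.9 pos [0.4637 0.0678 0.1718] yaw -120.68 F [-0.5 -0.2 -4.5] w 0.0378 
turn 0.0 shift [-0.02 -0.02  0.73] rows 1
```

View pics/t8c.png

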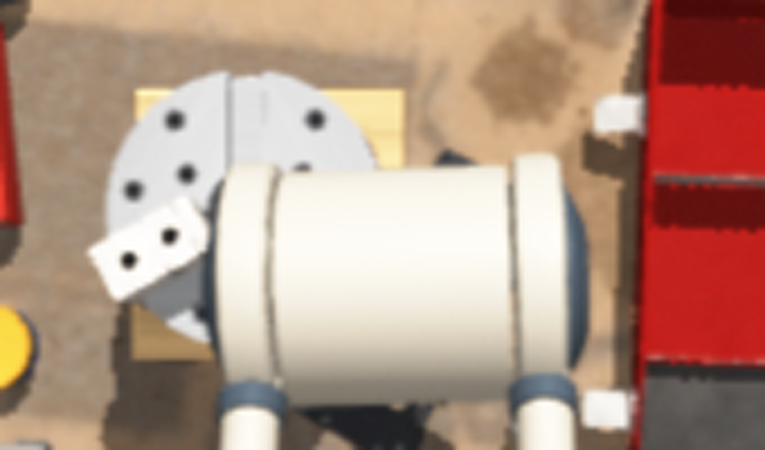

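Jaw A sits in its guideway with its nose at the hub (crop (155,250)). Lower jaw B and slide it in.

Emit:
carry_out([
  [[0,0,0.5],0,1],
  [[0,0,0.23],0,1],
  [[0,0,0],0,1],
  [[-0.2,0,0],0,1],
  [[-0.2,0,0],0,1],
  [[-0.2,0,0],0,1],
  [[-0.2,0,0],0,1],
  [[-0.2,0,0],0,1],
  [[-0.2,0,0],0,1],
  [[0,0,0],0,1],
])

```text
time_s: 28.77
tool_pos: [0.4803, 0.0945, 0.1537]
orientation: [-1.557, 2.728, -0.0]
force: [0.1, 0.1, -5.4]
gripper_width: 0.0378
```

Emit:
carry_out([
  [[-0.1,0,0],0,1],
  [[-0.1,0,0],0,1],
  [[-0.1,0,0],0,1],
  [[-0.1,0,0],0,1],
  [[0,0,0],0,1],
])

```text
time_s: 29.18
tool_pos: [0.485, 0.1026, 0.1537]
orientation: [-1.557, 2.728, 0.0]
force: [-0.0, -0.9, -5.2]
gripper_width: 0.0376
```

Emit:
carry_out([
  [[-0.2,0,0],0,1],
  [[-0.2,0,0],0,1],
  [[-0.2,0,0],0,1],
  [[-0.2,0,0],0,1],
  [[-0.2,0,0],0,1],
  [[-0.2,0,0],0,1],
  [[-0.2,0,0],0,1],
  [[-0.1,0,0],0,1],
  [[0,0,0],0,1],
])

```text
time_s: 29.93
tool_pos: [0.5042, 0.1351, 0.1537]
orientation: [-1.557, 2.728, -0.0]
force: [0.6, -0.1, -3.2]
gripper_width: 0.0376
```

Emit:
carry_out([
  [[-0.1,0,0],0,1],
  [[-0.1,0,0],0,1],
  [[-0.1,0,0],0,1],
  [[-0.05,0,0],0,1],
  [[0,0,0],0,1],
])

```text
time_s: 30.35
tool_pos: [0.5085, 0.1423, 0.1537]
orientation: [-1.557, 2.728, 0.0]
force: [0.5, 0.7, -3.4]
gripper_width: 0.0378
```

Emit:
carry_out([
  [[-0.05,0,0],0,1],
  [[-0.04,0,0],0,1],
  [[0,0,0],0,1],
])

```text
time_s: 30.6
tool_pos: [0.5092, 0.1438, 0.1537]
orientation: [1.557, -2.728, 0.0]
force: [-2.3, -3.0, -0.8]
gripper_width: 0.0377
```

Emit:
carry_out([
  [[-0.04,0,0],0,1],
  [[-0.04,0,0],0,1],
  [[0,0,0],0,1],
])

```text
time_s: 30.85
tool_pos: [0.5094, 0.1441, 0.1537]
orientation: [1.556, -2.726, 0.003]
force: [-8.0, -17.2, 7.7]
gripper_width: 0.0377
```

Stop felt at r≈62 mm, as expected. Press slightly more, ease, release, rise.

Emit:
carry_out([
  [[-0.04,0,0],0,1],
  [[0,0,0.03],0,1],
  [[0,0,0],0,1],
])

```text
time_s: 31.1
tool_pos: [0.5095, 0.1442, 0.1537]
orientation: [1.555, -2.725, 0.004]
force: [-14.2, -24.5, 27.1]
gripper_width: 0.0375
```

Emit:
carry_out([
  [[0.04,0,0],0,1],
  [[0,0,0],0,0.3],
  [[0,0,0],0,0.3],
  [[0,0,0],0,-0.1],
  [[0,0,0],0,-0.1],
  [[0,0,0],0,-0.1],
  [[0,0,-0.5],0,-0.1],
  [[0,0,-1],0,-0.1],
  [[0,0,-1],0,-0.1],
  [[0,0,-1],0,-0.1],
  [[0,0,-1],0,-0.1],
  [[0,0,-1],0,-0.1],
])

```text
time_s: 32.1
tool_pos: [0.5104, 0.146, 0.2918]
orientation: [-1.557, 2.728, 0.0]
force: [1.0, 0.1, -0.4]
gripper_width: 0.0499
```

```bash
python3 - <<'E'
from h import *
plan([.55,.05,.38],177)
plan([.55,.05,.38],-3)
im,c=snap("wrist","w9"); print(ctrl.sense()["joints"].round(2))
E
```

```text
t 32.1 pos [0.5104 0.146  0.2918] yaw -120.57 F [ 1.   0.1 -0.4] w 0.0499 
turn 12.49 shift [-1.78 -3.75 -3.53] rows 4
t 32.1 pos [0.5104 0.146  0.2918] yaw -120.57 F [ 1.   0.1 -0.4] w 0.0499 
turn -23.51 shift [ 1.78  3.75 -3.53] rows 4
[ 0.17  0.28  1.45  0.    1.4  -2.44]
```

Turn to 177° (joint 6 has no room the other way), rise, and go over the open lid.

Emit:
carry_out([
  [[0,0,-0.5],1,0.1],
  [[0,0,-0.5],1,0.1],
  [[0,0,-0.5],1,0.1],
  [[0,0,-0.5],1,0.1],
  [[0,0,-0.5],1,0.1],
  [[0,0,-0.5],1,0.1],
  [[0,0,-0.5],1,0.1],
  [[0,0,0],1,0.1],
  [[0,0,0],1,0.1],
  [[0,0,0],1,0.1],
  [[0,0,0],1,0.1],
  [[0,0,0],1,0.1],
])

```text
time_s: 33.15
tool_pos: [0.5105, 0.146, 0.3778]
orientation: [0.022, 3.141, 0.0]
force: [-0.5, -0.4, 0.6]
gripper_width: 0.0412
```

Emit:
carry_out([
  [[0,0,0],0.48,0.1],
  [[0,0,0],0,0.1],
  [[0,0,0],0,0.1],
])

```text
time_s: 33.4
tool_pos: [0.5105, 0.1459, 0.3778]
orientation: [0.079, 3.141, 0.0]
force: [-0.1, -0.1, 0.3]
gripper_width: 0.041
```

```bash
python3 - <<'E'
from h import *
plan([.509,-.4205,.37],177)
print(ctrl.sense()["joints"].round(2))
E
```

```text
t 33.4 pos [0.5105 0.1459 0.3778] yaw 177.12 F [-0.1 -0.1  0.3] w 0.041 
turn 0.02 shift [ -1.13 -22.63   0.31] rows 23
[ 0.17  0.24  1.3   0.    1.6  -1.35]
```

Emit:
carry_out([
  [[-0.05,-1,0],0,0.1],
  [[-0.05,-1,0],0,0.1],
  [[-0.05,-1,0],0,0.1],
  [[-0.05,-1,0],0,0.1],
  [[-0.05,-1,0],0,0.1],
  [[-0.05,-1,0],0,0.1],
  [[-0.05,-1,0],0,0.1],
  [[-0.05,-1,0],0,0.1],
  [[-0.05,-1,0],0,0.1],
  [[-0.05,-1,0],0,0.1],
  [[-0.05,-1,0],0,0.1],
  [[-0.05,-1,0],0,0.1],
])

```text
time_s: 34.4
tool_pos: [0.5097, -0.1559, 0.3779]
orientation: [0.079, 3.14, 0.0]
force: [0.0, 0.0, -0.0]
gripper_width: 0.041
```

Emit:
carry_out([
  [[-0.05,-1,0],0,0.1],
  [[-0.05,-1,0],0,0.1],
  [[-0.05,-1,0],0,0.1],
  [[-0.05,-1,0],0,0.1],
  [[-0.05,-1,0],0,0.1],
  [[-0.05,-1,0],0,0.1],
  [[-0.05,-1,0],0,0.1],
  [[-0.05,-1,0],0,0.1],
  [[-0.05,-1,0],0,0.1],
  [[-0.05,-1,0],0,0.1],
  [[0,-0.6,0],0,0.1],
  [[0,0,0],0,0.1],
])

```text
time_s: 35.4
tool_pos: [0.508, -0.4228, 0.3769]
orientation: [-0.082, -3.14, -0.0]
force: [-0.5, 0.9, 0.1]
gripper_width: 0.0408
```

```bash
python3 - <<'E'
from h import *
im,c=snap("wrist","w10"); im2,_=snap("top","t10")
plan([.509,-.4205,.2795],177); print(proj(c,[[.509+.045,-.4205,.298],[.509-.045,-.4205,.298]]).round(0))
v=np.hstack([im,cv2.resize(im2[135:235,150:230],None,fx=3.6,fy=3.84,interpolation=2)]); cv2.imwrite("pics/v10.png",v); print(v.shape)
E
```

```text
t 35.5 pos [ 0.5084 -0.4201  0.3774] yaw 177.05 F [0.7 0.4 0. ] w 0.0408 
turn 0.01 shift [-0.03 -0.02  3.92] rows 4
[[263. 252.]
 [257. 144.]]
(384, 800, 3)
```

View pics/v10.png

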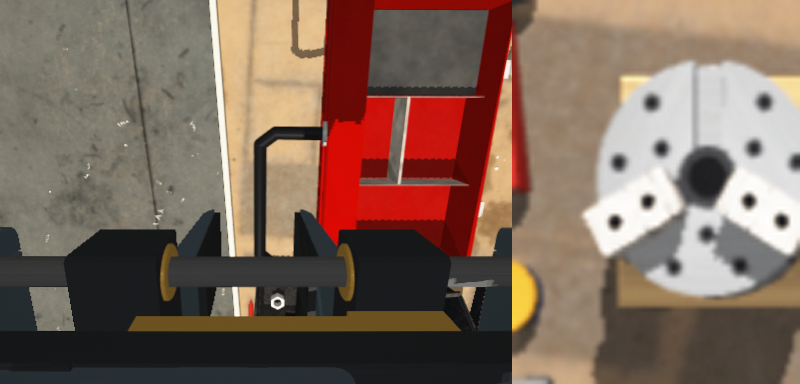

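The handle bar is at col ≈260, as predicted; the case is empty; both jaws' noses meet the hub. Descend, grip the bar, swing the lid shut.

Emit:
carry_out([
  [[0,0,0.8],0,0.1],
  [[0,0,0.8],0,0.1],
  [[0,0,0.8],0,0.1],
  [[0,0,0.8],0,0.1],
  [[0,0,0.5],0,0.1],
  [[0,0,0.2],0,0.1],
  [[0,0,0],0,1],
  [[0,0,0],0,1],
  [[0,0,0],0,1],
  [[0,0,0],0,1],
  [[0,0,0],0,1],
], squeeze=15)

```text
time_s: 36.42
tool_pos: [0.5087, -0.4202, 0.2813]
orientation: [0.082, 3.14, -0.002]
force: [0.1, -2.4, 2.2]
gripper_width: 0.0107
```

```bash
python3 - <<'E'
from h import *
plan([.509,-.4205,.2795],177)
th=np.linspace(1.75,0,32); y=-(234*(1-np.cos(th))+61*np.sin(th)); z=234*np.sin(th)+61*(np.cos(th)-1)
print((np.c_[np.diff(y),-np.diff(z)]/25).round(2).tolist())
E
```

```text
t 36.4 pos [ 0.5087 -0.4202  0.2813] yaw 177.02 F [ 0.1 -2.4  2.2] w 0.0107 
turn 0.0 shift [-0.01 -0.01  0.07] rows 1
[[0.5, -0.22], [0.51, -0.19], [0.52, -0.16], [0.53, -0.13], [0.54, -0.1], [0.54, -0.07], [0.54, -0.04], [0.55, -0.01], [0.55, 0.02], [0.54, 0.06], [0.54, 0.09], [0.53, 0.12], [0.53, 0.15], [0.52, 0.18], [0.51, 0.2], [0.49, 0.23], [0.48, 0.26], [0.46, 0.29], [0.45, 0.31], [0.43, 0.34], [0.41, 0.36], [0.39, 0.38], [0.37, 0.41], [0.34, 0.43], [0.32, 0.44], [0.29, 0.46], [0.27, 0.48], [0.24, 0.49], [0.21, 0.5], [0.18, 0.51], [0.15, 0.52]]
```

Emit:
carry_out([
  [[0,0.5,-0.22],0,1],
  [[0,0.51,-0.19],0,1],
  [[0,0.52,-0.16],0,1],
  [[0,0.53,-0.13],0,1],
  [[0,0.54,-0.1],0,1],
  [[0,0.54,-0.07],0,1],
  [[0,0.54,-0.04],0,1],
  [[0,0.55,-0.01],0,1],
  [[0,0,0],0,1],
])

```text
time_s: 37.17
tool_pos: [0.5142, -0.311, 0.3035]
orientation: [-0.079, -3.141, -0.002]
force: [2.2, 1.6, 3.1]
gripper_width: 0.0092
```

Emit:
carry_out([
  [[0,0.55,0.02],0,1],
  [[0,0.54,0.06],0,1],
  [[0,0.54,0.09],0,1],
  [[0,0.53,0.12],0,1],
  [[0,0.53,0.15],0,1],
  [[0,0.52,0.18],0,1],
  [[0,0.51,0.2],0,1],
  [[0,0,0],0,1],
])

```text
time_s: 37.83
tool_pos: [0.5187, -0.2183, 0.2817]
orientation: [-0.08, -3.14, -0.003]
force: [2.4, 3.1, 0.5]
gripper_width: 0.0092
```

Emit:
carry_out([
  [[0,0.49,0.23],0,1],
  [[0,0.48,0.26],0,1],
  [[0,0.46,0.29],0,1],
  [[0,0.45,0.31],0,1],
  [[0,0.43,0.34],0,1],
  [[0,0.41,0.36],0,1],
  [[0,0.39,0.38],0,1],
  [[0,0.37,0.41],0,1],
  [[0,0,0],0,1],
])

```text
time_s: 38.58
tool_pos: [0.5231, -0.1324, 0.2162]
orientation: [-0.08, -3.139, -0.002]
force: [2.7, 4.2, -3.1]
gripper_width: 0.0094
```

Emit:
carry_out([
  [[0,0.34,0.43],0,1],
  [[0,0.32,0.44],0,1],
  [[0,0.29,0.46],0,1],
  [[0,0.27,0.48],0,1],
  [[0,0.24,0.49],0,1],
  [[0,0,0],0,1],
])

```text
time_s: 39.08
tool_pos: [0.525, -0.0969, 0.1585]
orientation: [-0.081, -3.139, -0.001]
force: [3.7, 1.9, -5.0]
gripper_width: 0.0095
```

Emit:
carry_out([
  [[0,0.1,0.25],0,1],
  [[0,0.1,0.25],0,1],
  [[0,0.09,0.25],0,1],
  [[0,0.09,0.25],0,1],
  [[0,0.08,0.25],0,1],
  [[0,0.05,0.15],0,1],
  [[0,0,0],0,1],
])

```text
time_s: 39.67
tool_pos: [0.5259, -0.0856, 0.1253]
orientation: [-0.081, -3.14, 0.001]
force: [-0.2, -2.6, -6.6]
gripper_width: 0.0093
```

Emit:
carry_out([
  [[0,0.02,0.05],0,1],
  [[0,0.02,0.05],0,1],
  [[0,0,0],0,1],
])

```text
time_s: 39.92
tool_pos: [0.5264, -0.0856, 0.1244]
orientation: [0.082, 3.139, -0.003]
force: [-5.5, -8.2, 11.7]
gripper_width: 0.0095
```

Emit:
carry_out([
  [[0,0,0.02],0,1],
  [[0,0,0],0,0.5],
  [[0,0,0],0,0.1],
  [[0,0,0],0,0.1],
  [[0,0,0],0,0.1],
  [[0,0,-0.5],0,0.1],
  [[0,0,-1],0,0.1],
  [[0,0,-1],0,0.1],
  [[0,0,-1],0,0.1],
  [[0,0,-1],0,0.1],
  [[0,0,-1],0,0.1],
  [[0,0,-1],0,0.1],
])

```text
time_s: 40.92
tool_pos: [0.5258, -0.0843, 0.2867]
orientation: [0.082, 3.141, 0.0]
force: [-0.1, -0.8, -0.2]
gripper_width: 0.0408
```

Emit:
carry_out([
  [[0,-1,-0.3],0,0.1],
  [[0,-1,0],0,0.1],
  [[0,-1,0],0,0.1],
  [[0,-1,0],0,0.1],
  [[0,-1,0],0,0.1],
  [[0,-1,0],0,0.1],
  [[0,-1,0],0,0.1],
  [[0,-1,0],0,0.1],
  [[0,-1,0],0,0.1],
  [[0,-1,0],0,0.1],
  [[0,-1,0],0,0.1],
  [[0,-1,0],0,0.1],
])

```text
time_s: 41.92
tool_pos: [0.5101, -0.3851, 0.2927]
orientation: [-0.082, -3.14, -0.0]
force: [1.4, -0.4, -0.1]
gripper_width: 0.041
```

Emit:
carry_out([
  [[0,-1,0],0,0.1],
  [[0,-1,0],0,0.1],
  [[0,-1,0],0,0.1],
  [[0,-1,0],0,0.1],
  [[0,-1,0],0,0.1],
  [[0,-1,0],0,0.1],
  [[0,0,0],0,0.1],
  [[0,0,0],0,0.1],
])

```text
time_s: 42.58
tool_pos: [0.5021, -0.5348, 0.292]
orientation: [-0.084, -3.14, -0.001]
force: [0.4, 0.4, -0.3]
gripper_width: 0.0409
```

```bash
python3 - <<'E'
from h import *
im,c=snap("top","t11"); C=np.array([.541,.197])
for j in jaws(im,c,.189):
    d=np.array(j[:2])-C; print(np.round(j,4),"r",np.hypot(*d).round(4),"ang",np.degrees(np.arctan2(d[1],d[0])).round(1))
cv2.imwrite("pics/t11c.png",cv2.resize(im[120:280,120:400],None,fx=2.8,fy=2.8,interpolation=2))
plan([.5,-.5,.3])
E
```

```text
t 42.6 pos [ 0.5024 -0.5338  0.2923] yaw 176.99 F [-0.4  0.5 -0.8] w 0.0414 
turn -0.0 shift [ 0.17  1.34 -0.31] rows 2
```

View pics/t11c.png

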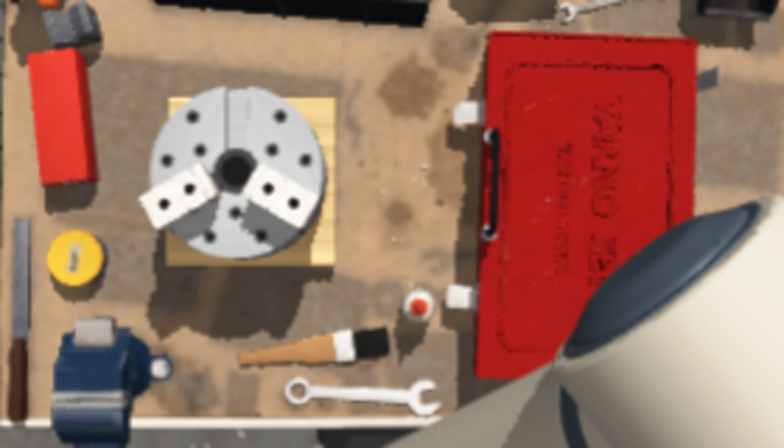

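The lid is shut (handle at picture (295,184), the same pixels as at the start). Both jaws sit symmetrically against the hub, the bottle and tin haven't moved, and the robot is clear.

```bash
python3 -c "
from cell import ctrl
print(ctrl.close_job())"
```

```text
the job is handed in; nothing more can be done
None
```

I opened the case lid onto its stays and found two jaws inside, no third. I fitted each nose first into its own guideway, shut the lid by its handle and handed the job in at about 43 s.

- **Jaws:** I pushed each one until the stop was felt, at about 17–28 N. Jaw B's position put it about 62 mm from the chuck axis, as expected. The last top view shows both jaws with their noses at the hub.
- **Lid and bench:** The lid came to rest with a rise in upward force. Its handle is back at the same pixels as at the start. The bottle and tin show in the final picture with no sign of having moved, and the gripper was clear of everything.
- **Failed check:** My automatic measurement of the fitted jaws in the final top picture detected nothing, so that last check was by eye and by the forces felt at the stop.

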